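Fit the snap ring on the tack carousel

ROBOT

A 6-joint arm with a two-finger parallel gripper is mounted at the origin on the work surface. World frame = base frame: x ahead of the robot, y to its left, z up, the work surface at z = 0. Lengths are in m, angles in rad, forces in N, time in s.
With the tool pointing down it reaches from about 0.425 to 1.125 m from the base axis. Payload 14.9 kg.
Tool frame: the origin (TCP) lies midway between the tips of the shut fingers; the grasp point (between the pads) lies 19 mm behind it; z points along the fingers, y is the line along which they close (so a half turn about z gives the same grasp; the last joint's range is limited). The gripper opens to 91 mm and grips with 3 to 60 N. Pads are 32 mm wide; open, the fingers measure 118 mm over their backs; the gripper's body (76 mm by 178 mm) begins 60 mm behind the grasp point.
Start: joints at [-1.277, 0.379, 1.734, -0, 1.028, -0.033], TCP at [0.225, -0.663, 0.214] pointing down, gripper open.
Joint ranges: [-2.77, 2.77], [-0.74, 2.19], [0, 2.66], [-1.06, 4.2], [0.31, 2.87], [-3.08, 3.08]. Speed limits (rad/s): [1.89, 1.89, 2.39, 3.14, 3.14, 3.14].

INTERFACE

Orientations are given as a rotation vector (axis times angle).
In Python, from rig import arm, optics, order gives the robot as it stands. The module is installed in compiled form; this text tells all that it offers.
- The arm moves only by the shell command python3 -m pendant 'ROWS'. ROWS is a JSON object of lists of equal length, an entry for each row: "delta_pos": the shift along the tool's x, y, z in mm, a list of three; "yaw": the turn about the tool's z in degrees; "hand": the closure, from 0 (fully open) to 1 (shut). In form: {"delta_pos": [[x, y, z], ...], "yaw": [yaw, ...], "hand": [hand, ...]}. A call has 1 to 8 rows; each row is the pose to reach, as a shift and turn from the pose commanded when the call began, along the tool's axes at that moment; what a row does not reach only later rows make up. A row lasts 1/10 s, in which the tool goes at most 50 mm and 8.59 degrees, less where a joint would pass 70% of its speed; a pose out of reach is approached as far as the arm can. A call with a gripper value outside its range is refused whole. The fingers move at their own pace and stop on an object; the grip force is fixed at half the most. Time passes only in rows, so rows that repeat a pose let the fingers close. It gives the time, the measured TCP pose, the force, the opening and the grip force at its end, in the units of the state.
- arm.get_obs(): the state, without advancing time (a new reading comes with each control period).
- optics.grab_frame(name): name is "scene" or "top"; returns the picture (384x512x3 uint8, red, green, blue); there is no depth.
- optics.get_calibration(name): a dict with "fx", "fy", "cx", "cy" (pixels), "xyz" and "orientation" of the camera in the world. Camera axes: x right, y down, z forward; pixel columns grow to the right and rows downward; lengths in m; the calibration is good to about 2 mm. A picture is of the moment at which its call begins. get_calibration takes no time and is no camera call.
- order.sign_off(): hands the job in; it is judged then, once.
The state is a dict: "time": time; "qpos": joint angles; "joint_vel": joint speeds; "joint_torque": joint torques, N m; "eef_pos": TCP position; "orientation": TCP orientation; "ft_force": force on the tool from outside, world axes, zero at the start; "ft_torque": the same for the moment, N m; "grip_width": finger opening in m; "grasp_force": force on a finger pad.
Only numpy, scipy, OpenCV 4.12 (cv2) and the standard library are available. Lean on these libraries where they do the work, as an engineer would, in place of code of your own. Each camera call takes 0.05 s, during which the arm holds its last target. There are 200 camera calls.

TASK

The tack carousel on the bench still needs its spring snap ring: take the snap-ring pliers from their wooden stand, put the two tips into the two eyes of the ring that waits on top of the carousel's spindle, squeeze the handles so that the ring spreads, bring it down past the shoulder of the spindle and let it close fully into the groove just above the hub. Then stand the pliers back upright in their stand, resting on its two rails, and let go. Leave the other things on the bench where they are.

Things in the scene. Friction and masses are not known exactly. Their poses are not given: they have to be found in the camera images.
- pliers_grip (a point): snap-ring pliers, steel, upright in the stand, tips down, two black handles: flat bars 8 mm thick, 16 along x, 68 over the outsides at rest. This point: midway between the handles, 27 mm below their tops, 35 above their lower ends, 97 above the tip shoulders. z up, y the line on which the handles close (half a turn is the same). It belongs to the half with tip_a. Mass 0.17 kg
- cross_plate (a point): underside centre of the pliers' cross plate, on which they rest: 50 mm along x, 30 along y, 6 thick; 45 mm below pliers_grip. Axes as pliers_grip
- tip_a (a point): pliers' tip on the +y side: centre of the underside (shoulder) of the 9 x 8 mm shank. From it a round pin, 4.5 mm across, runs 13 mm down, its last 3 mm tapered. The shoulder is too large for an eye of the ring and presses on its top; pressed hard, the resting ring would tip
- tip_b (a point): the same on the -y side
- pliers_half (a joint): how far the handles are squeezed, m: 0 at rest, 0.035 at the stop (handles 33 mm over the outsides). Parallel action, reversed: squeezed by d, each handle goes in and each tip goes out by d/2. Tips are 20 mm apart at rest, 55 at the stop. A spring opens them, 8 N at rest, 10 N at the stop; a weaker grip only holds them
- ring_mid (a point): snap ring of dark spring wire 4.4 mm thick, about 36 g, lying flat on the spindle's shoulder. This point: centre of the closed ring's bore (radius 17.5 mm), half-way up. z up, x from the bore to the gap with the two eyes, y to the left eye; the bow bulges to 31 mm at the back (-x). It belongs to the left half and swings with it as the ring spreads
- eye_left (a point): centre, half-way up, of the ring's left (+y) eye: oblong loop with a through hole 13 mm long (ring's x) and 10 wide (y), walls 3.6 mm. Closed, it lies 29 mm ahead of and 11 mm left of ring_mid; the eyes are 22 mm apart
- eye_right (a point): the same, right eye, 11 mm to the right
- ring_half (a joint): angle by which the ring is spread, rad: 0 closed; the pliers' stop gives about 0.47. The halves swing about the middle of the back, 57 mm behind the eyes, sprung shut with 2.1 N at each eye, 5.4 N at 0.47. Clears the shoulder above 0.25. Spread, it clings to the tips by friction, moves with them and sags at the back; as the eyes swing back it goes 4 to 5 mm ahead of centre (up to 6 still clears)
- spindle_seat (a point): carousel: fixed tray of tacks, 190 mm wide, rim 68 high. Point: spindle axis at the flat hub top, 88 above the bench. Above: groove, radius 17, 8 high; shoulder, radius 19.5, 8 high; nose, radius 17, 14 high. The ring starts on the shoulder, underside 16 up; seated, ring_mid is 2 up. Hub radius 22, plate x -38..9, y -33..33 level with it; flange, radius 43, 7.2 lower, stops the pins
- stand_top (a point): pliers stand, fixed: two upright wooden rails, each 10 mm thick, 75 long, 30 apart, on a green base. This point: midway between them, level with their tops, 85 mm above the bench. y along the rails, x across. The pliers stand with the cross plate across both rails, shanks between them, pliers_grip 45 mm above this point, pliers' y along the rails
- screwdriver: a screwdriver lying between the carousel and the stand, a bystander to be left alone; its origin is on its underside
- hammer: a hammer, a bystander to be left alone; its origin is on its underside
- glue: a glue jar, 95 mm tall, a bystander to be left alone; its origin is on its underside
- polish: a flat polish tin, a bystander to be left alone; its origin is on its underside
- brush: a brush, a bystander to be left alone; its origin is on its underside
- last: a wooden shoe last, 230 mm long, a bystander to be left alone; its origin is on its underside
- spacer: a plain steel spacer ring, 60 mm across, a bystander to be left alone; its origin is on its underside

How it is judged:
On the way, in this order (a step that is already met when the one before it is completed fails the run):
1. the pliers are taken out of the stand (distance of pliers_grip from where it was at the start of the episode above 0.05 m), for 0.1 s.
2. the ring, spread by the pliers, is on its way down past the top of the shoulder (value of joint ring_half above 0.15 rad and contact force between pliers and ring above 0.5 N and z of ring_mid in the frame of spindle_seat below 0.016 m and z of each of eye_left, eye_right in the frame of spindle_seat below 0.014 m and horizontal distance between ring_mid and spindle_seat below 0.02 m), for 0.02 s.
3. the ring has closed into the groove (value of joint ring_half below 0.1 rad and z of ring_mid in the frame of spindle_seat between 0 and 0.006 m and horizontal distance between ring_mid and spindle_seat below 0.0045 m and angle between ring_mid's own z axis and vertical below 0.1 rad), for 0.2 s.
At the end, for the whole second after the job is handed in: the ring lies level in the groove (ring_mid 0 to 6 mm above spindle_seat, within 4.5 mm of the axis), closed to under 0.1 rad; the pliers stand released, unsqueezed, upright and still on the stand's rails (pliers_grip 40 to 50 mm above stand_top, within 55 mm of it) (all of step 3 and distance between pliers_grip and stand_top below 0.055 m and z of pliers_grip in the frame of stand_top between 0.04 and 0.05 m and angle between pliers_grip's own z axis and vertical below 0.1 rad and linear speed of pliers below 0.02 m/s and value of joint pliers_half below 0.003 m); the robot touches nothing.
It fails at once if the other things on the bench are pushed about (more than 30 mm) (distance of any of screwdriver, hammer, glue, polish, brush, last, spacer from where it was at the start of the episode above 0.03 m).
It also fails if it takes over 50 s, if anything falls off the work surface, if the arm or the gripper's body presses on something with over 40 N, if the wrist force passes 120 N, or if a joint passes its speed limit or range.

## Working session

There is one attempt and no reset: what is moved stays moved. The work goes in short steps, Python scripts to look and compute and a shell command to move; the robot and the scene stay as the last step left them, time stands still between calls to the robot, and variables do not carry over. Pictures are saved under pics/ and viewed, at most 10 in all, crops included, and the job is handed in when it is done.

```bash
mkdir -p pics; cat > h.py <<'E'
import numpy as np, cv2
from scipy.spatial.transform import Rotation as R
from rig import arm, optics, order
def cal(n):
    c=optics.get_calibration(n); K=np.array([[c['fx'],0,c['cx']],[0,c['fy'],c['cy']],[0,0,1.]])
    o=np.array(c['orientation'],float)
    return K,R.from_rotvec(o).as_matrix() if o.size==3 else (o.reshape(3,3) if o.size==9 else R.from_quat(o).as_matrix()),np.array(c['xyz'])
def ray(n,u,v,z):
    K,M,p=cal(n); d=M@np.linalg.solve(K,[u,v,1.]); return p+d*(z-p[2])/d[2]
def proj(n,P):
    K,M,p=cal(n); q=K@(M.T@(np.asarray(P,float)-p)); return q[:2]/q[2]
def tri(a,b):
    (K,M,p),(K2,M2,p2)=cal('scene'),cal('top')
    d=M@np.linalg.solve(K,[*a,1.]); e=M2@np.linalg.solve(K2,[*b,1.])
    s=np.linalg.lstsq(np.c_[d,-e],p2-p,rcond=None)[0]; A,B=p+s[0]*d,p2+s[1]*e
    return (A+B)/2,np.linalg.norm(A-B)
def snap(n,f,box=None,k=1):
    im=optics.grab_frame(n); cv2.imwrite('pics/raw_'+f,im[:,:,::-1])
    if box: im=im[box[1]:box[3],box[0]:box[2]]
    im=cv2.resize(im,None,fx=k,fy=k,interpolation=cv2.INTER_CUBIC); cv2.imwrite('pics/'+f,im[:,:,::-1])
E
python3 - <<'E'
from h import *
for n in ('scene','top'): print(n,optics.get_calibration(n)); snap(n,n+'0.png',k=1.5)
o=arm.get_obs();print(o)
E
```

```text
scene {'fx': 494.0282159387961, 'fy': 494.0282159387961, 'cx': 261.60150284375703, 'cy': 193.85759186482085, 'xyz': array([ 1.13189817, -0.53378502,  1.31406003]), 'orientation': array([-2.40733231, -1.0111904 ,  0.28647434])}
top {'fx': 400.2854197615074, 'fy': 400.2854197615074, 'cx': 256.96314376903786, 'cy': 189.04945297492486, 'xyz': array([0.36800477, 0.00735476, 1.11605394]), 'orientation': array([-2.12880585,  2.09377383, -0.21804835])}
{'time': 0.1, 'qpos': array([-1.27728503e+00,  3.79330347e-01,  1.73470617e+00, -2.20483152e-05,
        1.02849541e+00, -3.32863201e-02]), 'joint_vel': array([-0.00046319, -0.00170519, -0.00124233,  0.00179792, -0.00038409,
       -0.00023315]), 'joint_torque': array([-1.93852247e-03, -7.65038681e+01, -4.35291874e+01,  6.51568989e-02,
        3.98416549e-02,  2.55575094e-05]), 'eef_pos': array([ 0.22460789, -0.66262473,  0.2133799 ]), 'orientation': array([-3.09882749e+00, -5.10917827e-01,  2.20768005e-04]), 'ft_force': array([ 0.10591782, -0.7844332 ,  0.00491584]), 'ft_torque': array([ 0.04611134, -0.01043908, -0.01568024]), 'grasp_force': 0.0, 'grip_width': 0.0913395156996315}
```

View pics/scene0.png

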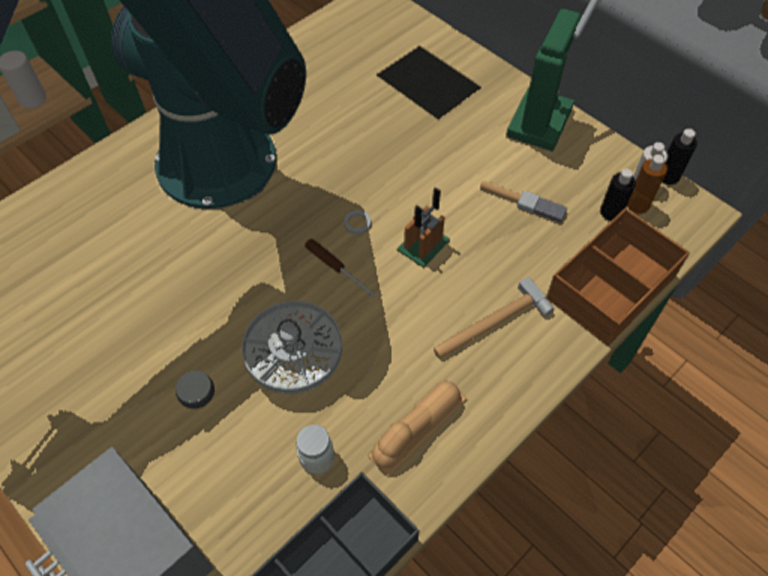

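View pics/top0.png

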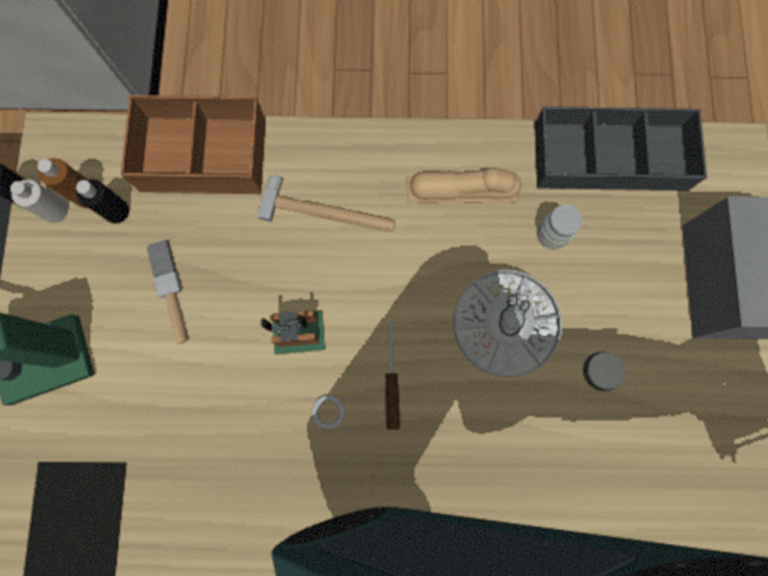

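The scene view shows the pliers in their stand near (283,145) raw and the carousel at (195,228). In the top view they are at (197,215) and (340,213). Next I zoom in on both, as one composite.

```bash
python3 - <<'E'
from h import *
import numpy as np
def crop(f,x,y,w,h,k):
    im=cv2.imread(f)[y:y+h,x:x+w]; im=cv2.resize(im,None,fx=k,fy=k,interpolation=cv2.INTER_CUBIC)
    im=np.clip(im*1.4,0,255).astype('uint8')
    for i in range(0,w,10):
        cv2.line(im,(i*k,0),(i*k,4 if i%50 else 12),(0,0,255),1)
        if (x+i)%20==0: cv2.putText(im,str(x+i),(i*k,14),0,.35,(0,0,255))
    for j in range(0,h,10):
        cv2.line(im,(0,j*k),(4,j*k),(0,0,255),1)
        if (y+j)%20==0: cv2.putText(im,str(y+j),(4,j*k+4),0,.35,(0,0,255))
    return im
S,T='pics/raw_scene0.png','pics/raw_top0.png'
a=crop(S,260,120,50,37,8);b=crop(S,160,200,66,50,6);c=crop(T,170,190,50,37,8);d=crop(T,300,175,80,60,5)
a,b,c,d=[cv2.copyMakeBorder(i,0,300-i.shape[0],0,400-i.shape[1],0) for i in (a,b,c,d)]
cv2.imwrite('pics/comp.png',np.vstack([np.hstack([a,b]),np.hstack([c,d])]))
E
```

```text
(no output)
```

View pics/comp.png

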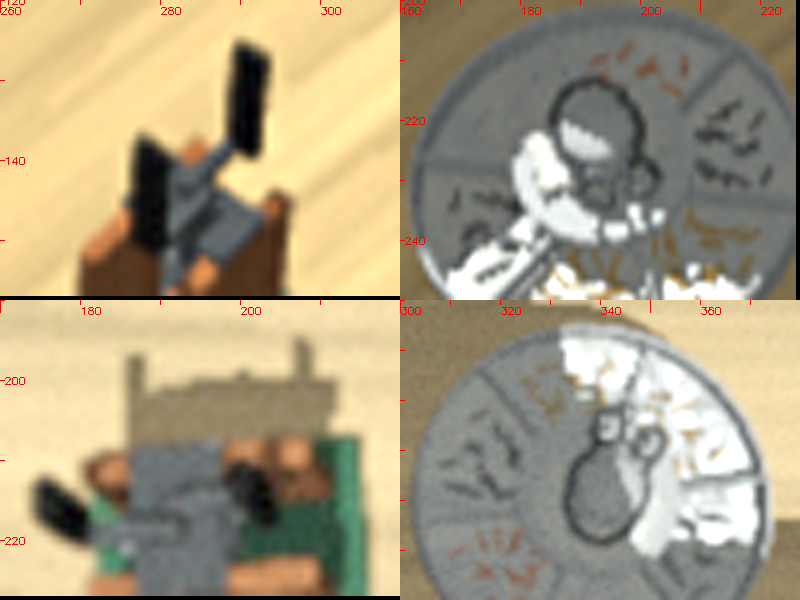

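```bash
cat > fit.py <<'E'
from h import *
from scipy.optimize import minimize
def boxpts(c,yaw,x0,x1,y0,y1,z0,z1):
    P=np.array([[x,y,z] for x in(x0,x1) for y in(y0,y1) for z in(z0,z1)])
    return R.from_euler('z',yaw).apply(P)+c
def mask(n,boxes,k=4):
    m=np.zeros((384*k,512*k),np.uint8)
    for b in boxes:
        h=cv2.convexHull(np.array([(proj(n,p)+.5)*k for p in b],np.float32)); cv2.fillConvexPoly(m,np.round(h*16).astype(np.int32),255,shift=4)
    return cv2.resize(m,(512,384),interpolation=cv2.INTER_AREA)/255.
E
python3 - <<'E'
from fit import *
for nm,a,b in [('h1',(290.5,126.5),(175.5,213.5)),('h2',(278,138),(198.5,212)),('h1b',(278,138),(175.5,213.5)),('h2b',(290.5,126.5),(198.5,212)),('e1',(193.3,230.8),(341.6,200)),('e2',(200.5,230),(350.2,203)),('e1x',(200.5,230),(341.6,200)),('bore',(192.8,219.7),(340.6,214.4))]:
    p,e=tri(a,b); print(nm,p.round(4),round(e,4))
print('nadir',proj('top',[.368,.0074,0]))
z=.1062
for n,ps in (('scene',[(193.3,230.8),(200.5,230),(192.8,219.7)]),('top',[(341.6,200),(350.2,203),(340.6,214.4)])): print(n,[ray(n,*p,z)[:2].round(4) for p in ps])
for n,ps in (('scene',[(290.5,126.5),(278,138)]),('top',[(175.5,213.5),(198.5,212)])): print(n,[ray(n,*p,.157)[:2].round(4) for p in ps])
E
```

```text
h1 [0.5066 0.2071 0.154 ] 0.0002
h2 [0.5107 0.1507 0.1523] 0.0026
h1b [0.4998 0.1934 0.1176] 0.0476
h2b [0.5179 0.163  0.1926] 0.0416
e1 [ 0.5521 -0.214   0.1013] 0.0153
e2 [ 0.5552 -0.2168  0.1104] 0.0264
e1x [ 0.5578 -0.2059  0.1008] 0.0045
bore [ 0.5198 -0.2013  0.1048] 0.005
nadir [256.91608709 273.30594338]
scene [array([ 0.5498, -0.2213]), array([ 0.5617, -0.2056]), array([ 0.5221, -0.1997])]
top [array([ 0.5555, -0.2066]), array([ 0.548 , -0.2284]), array([ 0.5182, -0.2031])]
scene [array([0.5082, 0.2051]), array([0.5127, 0.1467])]
top [array([0.5062, 0.2065]), array([0.5108, 0.1511])]
```

```bash
python3 - <<'E'
from fit import *
reg={'scene':(270,118,300,152),'top':(168,200,210,224)}
obs={}
for n in reg:
    im=cv2.imread(f'pics/raw_{n}0.png').astype(float); 
    x0,y0,x1,y1=reg[n]; v=im.max(2); obs[n]=np.clip((75-v)/(75-25),0,1)
    print(n,np.percentile(v[y0:y1,x0:x1],[1,5,10,20]))
def cost(p,zz=None,out=False):
    c=0; z=.130 if len(p)==3 else p[3]
    for n in reg:
        H=[boxpts([p[0],p[1],z],p[2],-.008,.008,*s,-.035,.027) for s in((-.034,-.026),(.026,.034))]
        x0,y0,x1,y1=reg[n]; d=(mask(n,H)-obs[n])[y0:y1,x0:x1]; c+=(d**2).sum()
        if out: print(n,(d**2).sum(),obs[n][y0:y1,x0:x1].sum())
    return c
best=min((minimize(cost,p0,method='Nelder-Mead',options=dict(initial_simplex=[p0]+[np.array(p0)+s*np.eye(len(p0))[i] for i,s in enumerate([.004,.004,.08,.004][:len(p0)])],xatol=1e-4,fatol=.02)) for p0 in ([.509,.179,.08],[.509,.179,.2],[.509,.179,.08,.13])),key=lambda r:r.fun)
print(best.x,best.fun); cost(best.x,out=True)
# carousel rim
for n,c in (('scene',(290/1.5,345/1.5)),('top',(508/1.5,322/1.5))): print(n,ray(n,*c,.068))
E
```

```text
scene [ 8.   14.95 40.   69.8 ]
top [16.  37.7 58.  74. ]Traceback (most recent call last):
  File "<stdin>", line 15, in <module>
  File "<stdin>", line 15, in <genexpr>
    res = _minimize_neldermead(fun, x0, args, callback, bounds=bounds,
                               **options)
    fxr = func(xr)
    fx = function(np.copy(x), *(wrapper_args + args))
  File "<stdin>", line 12, in cost
  File "fit.py", line 9, in mask
    h=cv2.convexHull(np.array([(proj(n,p)+.5)*k for p in b],np.float32)); cv2.fillConvexPoly(m,np.round(h*16).astype(np.int32),255,shift=4)
                                ~~~~^^^^^
  File "h.py", line 11, in proj
    K,M,p=cal(n); q=K@(M.T@(np.asarray(P,float)-p)); return q[:2]/q[2]
          ~~~^^^
  File "h.py", line 5, in cal
    c=optics.get_calibration(n); K=np.array([[c['fx'],0,c['cx']],[0,c['fy'],c['cy']],[0,0,1.]])
ValueError: time passes only in moves, steps and waits
```

```bash
sed -i 's/^def cal/import functools\n@functools.cache\ndef cal/' h.py; cat > pl.py <<'E'
from fit import *
obs={}
reg={'scene':(270,118,300,152),'top':(168,200,210,224)}
def cost(p,out=False):
    c=0; z=.130 if len(p)==3 else p[3]
    for n in reg:
        H=[boxpts([p[0],p[1],z],p[2],-.008,.008,*s,-.035,.027) for s in((-.034,-.026),(.026,.034))]
        x0,y0,x1,y1=reg[n]; d=(mask(n,H)-obs[n])[y0:y1,x0:x1]; c+=(d**2).sum()
        if out: print(n,(d**2).sum(),obs[n][y0:y1,x0:x1].sum())
    return c
for n in reg:
    v=cv2.imread(f'pics/raw_{n}0.png').astype(float).max(2); obs[n]=np.clip((75-v)/(75-25),0,1)
for p0 in ([.509,.179,.08],[.509,.179,.2],[.509,.179,.08,.13]):
    p0=np.array(p0); L=len(p0)
    r=minimize(cost,p0,method='Nelder-Mead',options=dict(initial_simplex=np.vstack([p0,p0+np.diag([.004,.004,.08,.004][:L])]),xatol=1e-4,fatol=.02)); print(r.x.round(4),r.fun)
cost(r.x,True)
for n,c in (('scene',(290/1.5,345/1.5)),('top',(508/1.5,322/1.5))): print(n,ray(n,*c,.068))
# overlay ring guess
def ring(c,yaw):
    t=np.linspace(0,2*np.pi,40); cs=[np.c_[.0175*np.cos(t),.0175*np.sin(t),0*t]]
    for s in(-1,1):
        for a,b in((.0065,.005),(.0101,.0086)): cs.append(np.c_[.029+a*np.cos(t),s*.011+b*np.sin(t),0*t])
    return [R.from_euler('z',yaw).apply(q)+[*c,.1062] for q in cs]
ims=[]
for n,(x,y,w,h) in (('scene',(168,205,50,45)),('top',(320,190,50,45))):
    im=cv2.imread(f'pics/raw_{n}0.png')[y:y+h,x:x+w]; k=8
    im=np.clip(cv2.resize(im,None,fx=k,fy=k,interpolation=cv2.INTER_CUBIC)*1.3,0,255).astype('uint8'); o=im.copy()
    for q in ring((.527,-.203),-.43): cv2.polylines(o,[np.round([(proj(n,p)-[x,y]+.5)*k for p in q]).astype(np.int32)],False,(0,255,0))
    for r_,zz in((.095,.068),(.0195,.104),(.017,.126)):
        t=np.linspace(0,6.3,80); cv2.polylines(o,[np.round([(proj(n,[.527+r_*np.cos(a),-.203+r_*np.sin(a),zz])-[x,y]+.5)*k for a in t]).astype(np.int32)],False,(0,0,255))
    ims.append(np.vstack([im[:300],o[:300]]) if 0 else np.hstack([im,o])[:300])
cv2.imwrite('pics/ring.png',np.vstack(ims))
E
python3 pl.py
```

```text
[0.5085 0.1781 0.1317] 122.69314586697425
[0.5092 0.1787 0.0751] 122.70949650134564
[0.5076 0.1807 0.1509 0.1192] 109.19743191080354
scene 62.090354940407536 136.5
top 47.107076970396 90.36
scene [ 0.52945884 -0.20973388  0.068     ]
top [ 0.52305346 -0.20588806  0.068     ]
```

View pics/ring.png

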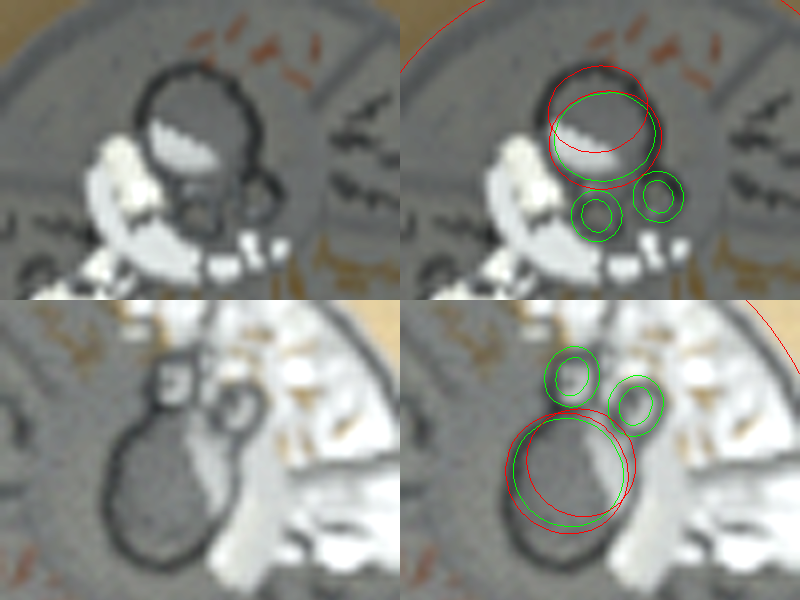

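The green model at (0.527, -0.203), yaw -0.43, nearly matches. The eyes are really at (192.4,231.4) and (200.6,229.1) in the scene view, and (341.1,199.8) and (349.3,203) in the top view. Next I refine that and work out the first moves.

```bash
cat >> h.py <<'E'
def delta(P,yaw,msg=''):
    "tool-axis mm and yaw deg to bring TCP to P with tool y along world yaw+90deg (mod pi), from measured pose"
    o=arm.get_obs(); M=R.from_rotvec(o['orientation']).as_matrix(); d=M.T@(np.asarray(P)-o['eef_pos'])*1e3
    y=M[:,1]; cur=np.arctan2(-y[0],y[1]); t=(yaw-cur+np.pi/2)%np.pi-np.pi/2
    print(msg,'t',round(o['time'],2),'eef',o['eef_pos'].round(4),'curyaw',round(cur,3),'delta',d.round(1),'yawdeg',round(-np.degrees(t),1),'q6',o['qpos'][5].round(2),'w',o['grip_width'].round(4),'f',o['ft_force'].round(1))
    return d
E
python3 - <<'E'
from h import *
for n,ps in (('scene',[(200.6,229.1),(192.4,231.4)]),('top',[(341.1,199.8),(349.3,203)])):
    L,Rr=[ray(n,*p,.1062)[:2] for p in ps]; v=L-Rr; yaw=np.arctan2(-v[0],v[1]); m=(L+Rr)/2
    print(n,L.round(4),Rr.round(4),'sep',np.hypot(*v).round(4),'yaw',yaw.round(3),'mid',m.round(4),'ring',(m-.029*np.array([np.cos(yaw),np.sin(yaw)])).round(4))
for n,ps in (('top',[(271/1.5,352/1.5),(325/1.5,349/1.5),(322/1.5,311/1.5)]),): print([ray(n,*p,.0)[:2].round(4) for p in ps])
print(R.from_rotvec(arm.get_obs()['orientation']).as_matrix().round(3))
delta([.47,-.4,.26],.07,'via'); delta([.509,.179,.26],.07,'above')
E
```

```text
scene [ 0.5598 -0.2035] [ 0.5495 -0.2243] sep 0.0232 yaw -0.462 mid [ 0.5546 -0.2139] ring [ 0.5287 -0.201 ]
top [ 0.556  -0.2053] [ 0.548  -0.2261] sep 0.0222 yaw -0.367 mid [ 0.552  -0.2157] ring [ 0.5249 -0.2053]
[array([0.4697, 0.2213]), array([0.4769, 0.1213]), array([0.5482, 0.1296])]
[[ 0.947  0.321 -0.   ]
 [ 0.321 -0.947  0.001]
 [ 0.    -0.001 -1.   ]]Traceback (most recent call last):
  File "<stdin>", line 7, in <module>
  File "h.py", line 27, in delta
    print(msg,'t',round(o['time'],2),'eef',o['eef_pos'].round(4),'curyaw',round(cur,3),'delta',d.round(1),'yawdeg',round(-np.degrees(t),1),'q6',o['qpos'][5].round(2),'w',o['grip_width'].round(4),'f',o['ft_force'].round(1))
                                                                                                                                                                          ^^^^^^^^^^^^^^^^^^^^^
AttributeError: 'float' object has no attribute 'round'
```

```bash
sed -i "s/o\['grip_width'\].round(4)/round(float(o['grip_width']),4)/" h.py
python3 -m pendant '{"delta_pos": [[40,-21,-10],[80,-43,-20],[120,-65,-30],[160,-86,-40],[200,-108,-47],[240,-130,-47],[280,-150,-47],[316,-170,-47]], "yaw": [2,4,6,8,10,12,14,14], "hand": [0,0,0,0,0,0,0,0]}'
python3 -c "
from h import *
delta([.509,.179,.26],.085,'above')"
```

```text
time: 0.9
eef_pos: [0.4705, -0.3988, 0.2609]
orientation: [-3.139, -0.128, 0.0]
ft_force: [1.0, -0.9, 0.3]
grip_width: 0.091
grasp_force: 0.0
above t 0.9 eef [ 0.4705 -0.3988  0.2609] curyaw -3.06 delta [  85.3 -572.8    0.9] yawdeg -0.2 q6 0.75 w 0.091 f [ 1.  -0.9  0.3]
```

```bash
python3 -m pendant '{"delta_pos": [[6,-40,0],[12,-80,0],[18,-120,0],[24,-160,0],[30,-200,0],[36,-240,0],[42,-280,0],[48,-320,0]], "yaw": [0,0,0,0,0,0,0,0], "hand": [0,0,0,0,0,0,0,0]}'
python3 -m pendant '{"delta_pos": [[6,-40,0],[12,-80,0],[18,-120,0],[24,-160,0],[30,-200,0],[36,-240,0],[37,-253,0],[37,-253,0]], "yaw": [0,0,0,0,0,0,0,0], "hand": [0,0,0,0,0,0,0,0]}'
python3 - <<'E'
from h import *
delta([.509,.179,.111],.085,'grip')
snap('top','top1.png',(150,160,270,250),6); 
E
```

```text
time: 1.7
eef_pos: [0.4905, -0.0761, 0.2609]
orientation: [-3.139, -0.129, 0.0]
ft_force: [1.0, 0.4, 0.2]
grip_width: 0.0915
grasp_force: 0.0
time: 2.5
eef_pos: [0.5066, 0.1788, 0.2606]
orientation: [3.139, 0.133, -0.001]
ft_force: [-0.5, 0.5, -0.8]
grip_width: 0.0909
grasp_force: 0.0
grip t 2.5 eef [0.5066 0.1788 0.2606] curyaw -3.057 delta [ 2.500e+00 -1.000e-01  1.496e+02] yawdeg -0.0 q6 1.78 w 0.0909 f [-0.5  0.5 -0.8]
```

View pics/top1.png

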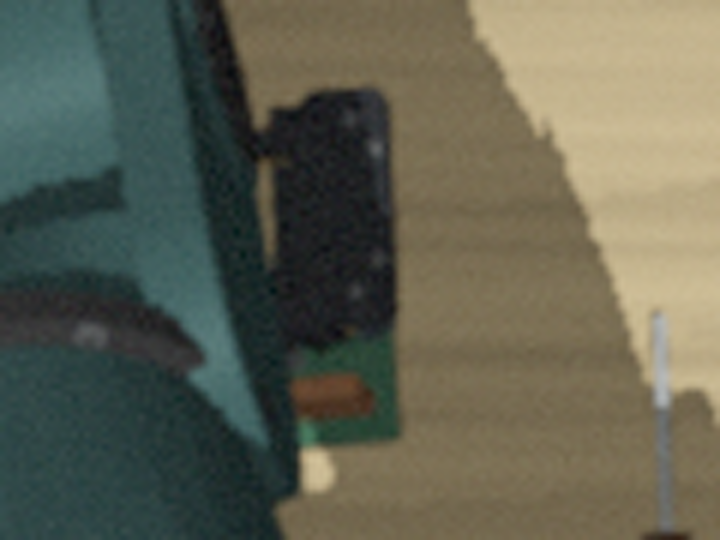

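The hand hides the pliers in this view: its body is near (330,215) in the crop, with one rail below it at (335,395). The margin is 11 mm per side, so I descend and close just to the handles (target opening about 66 mm).

```bash
python3 -m pendant '{"delta_pos": [[2,0,30],[2,0,60],[2,0,90],[2,0,115],[2,0,135],[2,0,150],[2,0,150],[2,0,150]], "yaw": [0,0,0,0,0,0,0,0], "hand": [0,0,0,0,0,0,0,0]}'
python3 -m pendant '{"delta_pos": [[0,0,0],[0,0,0],[0,0,0],[0,0,0],[0,0,0],[0,0,0],[0,0,0],[0,0,0]], "yaw": [0,0,0,0,0,0,0,0], "hand": [0.15,0.2,0.25,0.28,0.28,0.28,0.28,0.28]}'
```

```text
time: 3.35
eef_pos: [0.5092, 0.1772, 0.1114]
orientation: [3.139, 0.128, 0.0]
ft_force: [0.8, 0.7, 0.1]
grip_width: 0.0915
grasp_force: 0.0
time: 4.15
eef_pos: [0.5094, 0.1775, 0.1116]
orientation: [3.138, 0.13, 0.001]
ft_force: [-0.4, -4.3, 7.2]
grip_width: 0.0658
grasp_force: 10.4
```

```bash
python3 -m pendant '{"delta_pos": [[0,0,-5],[0,0,-15],[0,0,-35],[0,0,-60],[0,0,-85],[0,0,-110],[0,0,-130],[0,0,-140]], "yaw": [0,0,0,0,0,0,0,0], "hand": [0.28,0.28,0.28,0.28,0.28,0.28,0.28,0.28]}'
python3 - <<'E'
from h import *
snap('scene','s2.png',(230,90,330,165),8); m=np.array([.5533,-.2148]); delta([*m,.26],-.42,'over ring')
E
```

```text
time: 4.95
eef_pos: [0.5094, 0.1779, 0.2533]
orientation: [-3.138, -0.13, -0.004]
ft_force: [0.3, 0.6, -1.7]
grip_width: 0.0659
grasp_force: 8.0
over ring t 5.0 eef [0.5098 0.178  0.2539] curyaw -3.059 delta [ 11.  395.1  -6.4] yawdeg 28.8 q6 1.78 w 0.0658 f [ 2.4  0.3 -0.1]
```

View pics/s2.png

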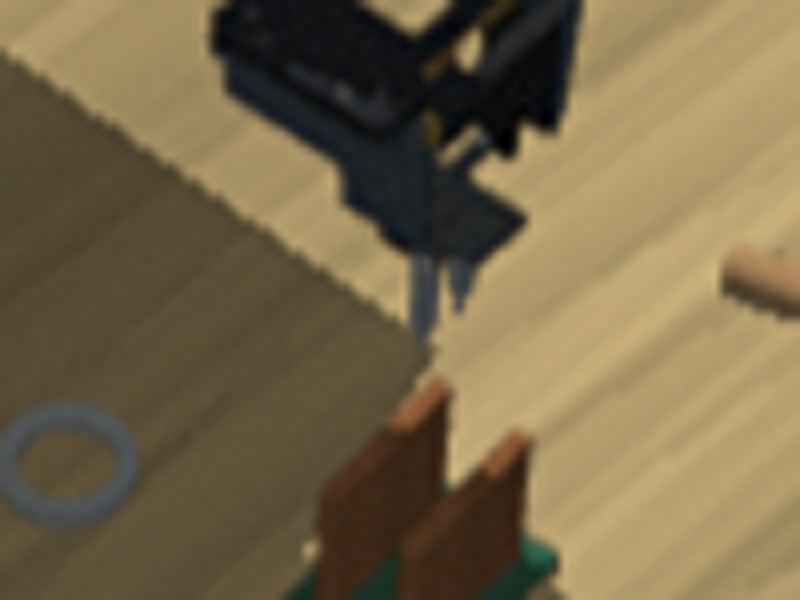

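Pliers are held upright clear of the rails; pin ends at about (282.8,133.1) and (287.3,128.8) raw. I check those against the expected tip position.

```bash
cat > tips.py <<'E'
from h import *
def tips(P,yaw,d=.0022,off=0):
    c=np.array([P[0],P[1],P[2]+.0184]); h=.010+d/2
    return [(c+R.from_euler('z',yaw).apply([off,s*h,-.110])) for s in(1,-1)]
E
python3 - <<'E'
from tips import *
o=arm.get_obs()
for off in(-.004,0,.004): print(off,[proj('scene',p).round(1) for p in tips(o['eef_pos'],.085,off=off)])
E
python3 -m pendant '{"delta_pos": [[1,40,0],[3,80,0],[4,120,-2],[5,160,-4],[6,200,-6],[8,240,-6],[9,280,-6],[10,320,-6]], "yaw": [4,8,12,16,20,24,28,28.8], "hand": [0.28,0.28,0.28,0.28,0.28,0.28,0.28,0.28]}'
python3 -c "
from h import *
delta([.5533,-.2148,.26],-.42,'over ring')"
```

```text
-0.004 [array([286. , 127.7]), array([281.3, 132.1])]
0 [array([287.1, 128.4]), array([282.4, 132.8])]
0.004 [array([288.1, 129. ]), array([283.4, 133.4])]
time: 5.8
eef_pos: [0.5447, -0.1419, 0.2562]
orientation: [-3.071, 0.659, 0.002]
ft_force: [0.8, 1.0, -2.2]
grip_width: 0.0657
grasp_force: 7.9
over ring t 5.8 eef [ 0.5447 -0.1419  0.2562] curyaw 2.719 delta [37.7 62.9 -3.9] yawdeg -0.2 q6 1.7 w 0.0657 f [ 0.8  1.  -2.2]
```

```bash
python3 -m pendant '{"delta_pos": [[10,18,0],[22,38,0],[33,55,0],[38,63,10],[38,63,25],[38,63,38],[38,63,45],[38,63,45]], "yaw": [0,0,0,0,0,0,0,0], "hand": [0.28,0.28,0.28,0.28,0.28,0.28,0.28,0.28]}'
cat > look.py <<'E'
import sys
from tips import *
f=sys.argv[1]; d=float(sys.argv[2]) if len(sys.argv)>2 else .0022
o=delta([.5533,-.2148,.2],-.42); o=arm.get_obs(); M=R.from_rotvec(o['orientation']).as_matrix(); y=-M[:,1]; yaw=np.arctan2(-y[0],y[1])
ims=[]
for n,(x,y0,w,h) in (('scene',(175,200,40,45)),('top',(315,175,40,45))):
    im=optics.grab_frame(n)[:,:,::-1]; cv2.imwrite(f'pics/raw_{n}_{f}.png',im); k=10
    im=np.clip(cv2.resize(im[y0:y0+h,x:x+w],None,fx=k,fy=k,interpolation=cv2.INTER_CUBIC)*1.5,0,255).astype('uint8')
    for p in tips(o['eef_pos'],yaw,d):
        for q,c in((p,(0,0,255)),(p+[0,0,.013],(0,255,255))): cv2.circle(im,tuple(int(v) for v in (proj(n,q)-[x,y0]+.5)*k),3,c,1)
    ims.append(im)
im=np.hstack(ims)
for i in range(0,450,50): cv2.line(im,(0,i),(5,i),(0,255,0))
cv2.imwrite(f'pics/{f}.png',im)
E
python3 look.py l1
```

```text
time: 6.6
eef_pos: [0.5535, -0.2124, 0.2102]
orientation: [-3.072, 0.654, 0.004]
ft_force: [0.3, 0.1, -2.0]
grip_width: 0.0659
grasp_force: 7.9
 t 6.6 eef [ 0.5535 -0.2124  0.2102] curyaw 2.722 delta [ 0.8  2.3 10.2] yawdeg 0.0 q6 1.58 w 0.0659 f [ 0.3  0.1 -2. ]
```

View pics/l1.png

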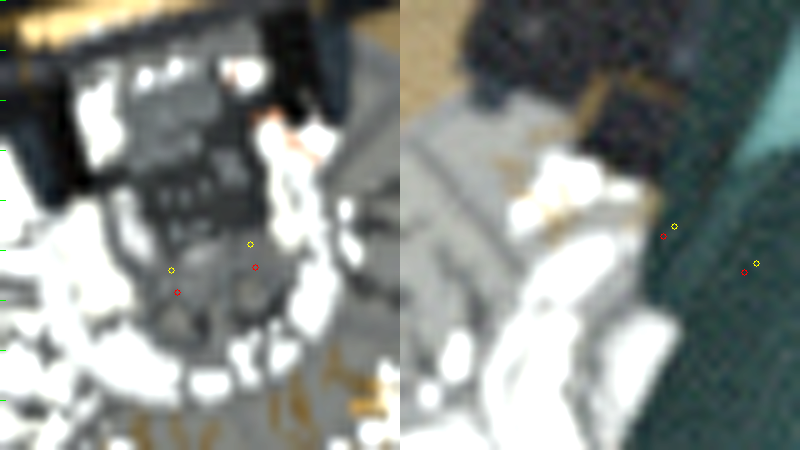

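In the scene view the eyes are at about (180,320) and (258,297) and the pins show just behind them. The top view is blocked by the arm. I take a cleaner look in the scene view, with the pins and eyes both marked.

```bash
python3 - <<'E'
from tips import *
b=np.array([.3,.35])
L,Rr=[ray('scene',*(np.array(p)-b),.1062)[:2] for p in((200.6,229.1),(192.4,231.4))]
print(L,Rr,(L+Rr)/2); delta([*((L+Rr)/2),.2],-.42)
im=optics.grab_frame('scene')[:,:,::-1]; cv2.imwrite('pics/raw_l2.png',im)
x,y,w,h,k=180,205,40,45,10
def up(a,g): return np.clip(255*(cv2.resize(a[y:y+h,x:x+w],None,fx=k,fy=k,interpolation=cv2.INTER_CUBIC)/255.)**g,0,255).astype('uint8')
a=up(im,.6); c=up(cv2.imread('pics/raw_scene0.png'),.8)
o=arm.get_obs()
for p in tips(o['eef_pos'],-.42): cv2.circle(a,tuple(int(v) for v in (proj('scene',p)+b-[x,y]+.5)*k),3,(0,0,255),1)
for q in(L,Rr): [cv2.circle(j,tuple(int(v) for v in (proj('scene',[*q,.1062])+b-[x,y]+.5)*k),3,(0,255,0),1) for j in(a,c)]
cv2.imwrite('pics/l2.png',np.hstack([a,c]))
E
```

```text
[ 0.55839878 -0.20341321] [ 0.54804576 -0.22420488] [ 0.55322227 -0.21380904]
 t 6.7 eef [ 0.5543 -0.213   0.2119] curyaw 2.722 delta [-0.7  1.2 11.9] yawdeg 0.0 q6 1.58 w 0.0657 f [ 0.5  0.7 -1.9]
```

View pics/l2.png

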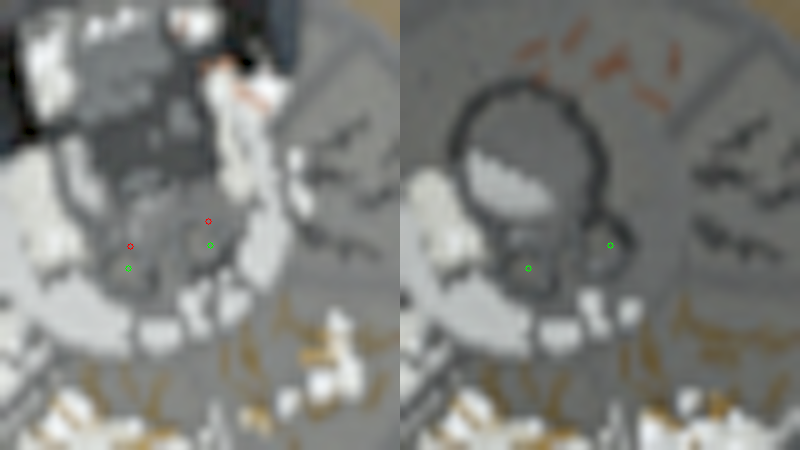

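Left eye hole at (207,247) and right at (131,272) in the left panel. With the pins dropped to ring height they land within about 2 mm of those. I correct by 1.7 mm along tool y and insert.

```bash
python3 -m pendant '{"delta_pos": [[0,1.7,0],[0,1.7,4],[0,1.7,8],[0,1.7,12],[0,1.7,15],[0,1.7,18],[0,1.7,20],[0,1.7,20]], "yaw": [0,0,0,0,0,0,0,0], "hand": [0.28,0.28,0.28,0.28,0.28,0.28,0.28,0.28]}'
python3 - <<'E'
from tips import *
im=optics.grab_frame('scene')[:,:,::-1]; 
a=[arm.get_obs()['eef_pos'] for i in range(1)]; print(a); delta([.5532,-.2143,.1881],-.42)
x,y,w,h,k=170,195,50,55,8
def up(a,g): return np.clip(255*(cv2.resize(a[y:y+h,x:x+w],None,fx=k,fy=k,interpolation=cv2.INTER_CUBIC)/255.)**g,0,255).astype('uint8')
cv2.imwrite('pics/l3.png',np.hstack([up(im,.6),up(cv2.imread('pics/raw_l2.png'),.6)]))
E
```

```text
time: 7.55
eef_pos: [0.5534, -0.2149, 0.1916]
orientation: [-3.072, 0.655, 0.001]
ft_force: [0.5, 0.1, -1.1]
grip_width: 0.0659
grasp_force: 7.9
[array([ 0.55349808, -0.21495487,  0.19180931])]
 t 7.6 eef [ 0.5535 -0.215   0.1918] curyaw 2.721 delta [-0.5 -0.5  3.7] yawdeg -0.0 q6 1.58 w 0.0655 f [ 0.3  0.3 -2.3]
```

View pics/l3.png

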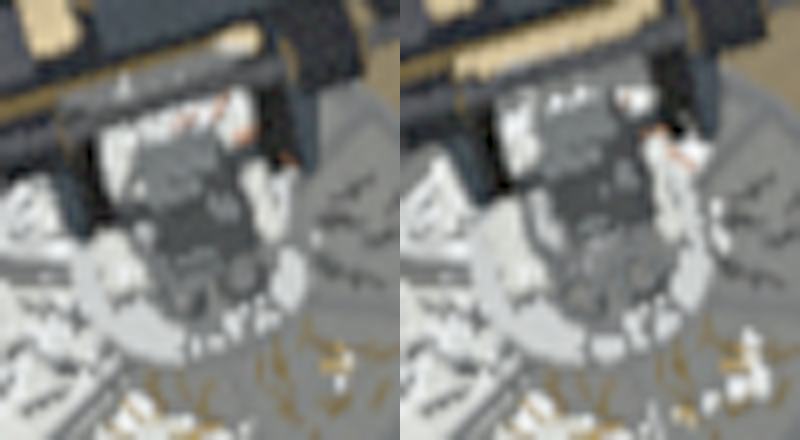

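No contact force (-1 to -2 N is just the weight) and the pin ends are now about 8 mm below the ring top, so they are in the eyes. I go 3.5 mm deeper, then spread while drawing back 3.5 mm along tool x to keep the ring centred.

```bash
python3 -m pendant '{"delta_pos": [[0,0,1],[0,0,2],[0,0,3],[0,0,3],[0,0,3],[0,0,3]], "yaw": [0,0,0,0,0,0], "hand": [0.28,0.28,0.28,0.3,0.34,0.36]}'
python3 -m pendant '{"delta_pos": [[0,0,0],[-0.4,0,0],[-1,0,0],[-1.6,0,0],[-2.2,0,0],[-2.8,0,0],[-3.5,0,0],[-3.5,0,0]], "yaw": [0,0,0,0,0,0,0,0], "hand": [0.4,0.43,0.46,0.5,0.54,0.57,0.6,0.61]}'
python3 - <<'E'
from tips import *
im=optics.grab_frame('scene')[:,:,::-1]; cv2.imwrite('pics/raw_l4.png',im); delta([.5497,-.2127,.1881],-.42)
x,y,w,h,k=165,195,60,55,9
cv2.imwrite('pics/l4.png',np.clip(255*(cv2.resize(im[y:y+h,x:x+w],None,fx=k,fy=k,interpolation=cv2.INTER_CUBIC)/255.)**.6,0,255))
E
```

```text
time: 8.2
eef_pos: [0.5536, -0.215, 0.189]
orientation: [3.073, -0.655, 0.0]
ft_force: [-0.7, -0.3, -2.3]
grip_width: 0.0585
grasp_force: 10.7
time: 9.0
eef_pos: [0.5503, -0.2135, 0.1889]
orientation: [-3.073, 0.655, 0.0]
ft_force: [-0.7, 0.3, -2.3]
grip_width: 0.0358
grasp_force: 15.4
 t 9.05 eef [ 0.5503 -0.2135  0.1889] curyaw 2.721 delta [-0.9 -0.5  0.8] yawdeg -0.0 q6 1.58 w 0.0358 f [ 0.2  0.6 -2.1][ WARN:0@0.917] global loadsave.cpp:1063 imwrite_ Unsupported depth image for selected encoder is fallbacked to CV_8U.
```

View pics/l4.png

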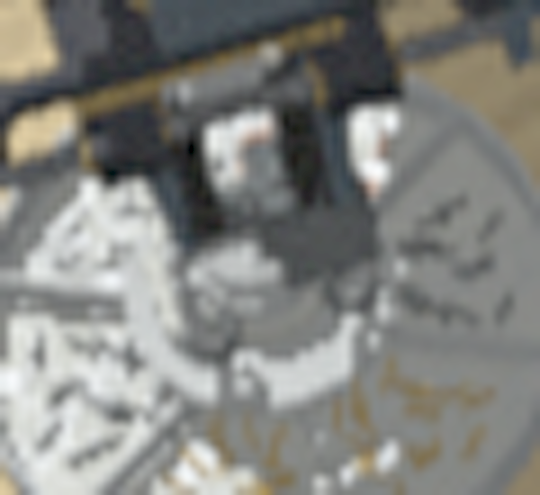

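The eyes have spread with the pins inside, at (212,325) and (352,285) in the crop. The 15 N grip force confirms the ring is loading the tips. Now I lower it.

```bash
python3 -m pendant '{"delta_pos": [[0,0,2],[0,0,4.5],[0,0,7],[0,0,9.5],[0,0,12],[0,0,14],[0,0,15.3],[0,0,15.3]], "yaw": [0,0,0,0,0,0,0,0], "hand": [0.61,0.61,0.61,0.61,0.61,0.61,0.61,0.61]}'
python3 - <<'E'
from tips import *
im=optics.grab_frame('scene')[:,:,::-1]; cv2.imwrite('pics/raw_l5.png',im); delta([.5497,-.2127,.1735],-.42)
x,y,w,h,k=165,195,60,55,7
g=lambda im:np.clip(255*(cv2.resize(im[y:y+h,x:x+w],None,fx=k,fy=k,interpolation=cv2.INTER_CUBIC)/255.)**.6,0,255).astype('uint8')[:,:400]
cv2.imwrite('pics/l5.png',np.hstack([g(im),g(cv2.imread('pics/raw_l4.png'))]))
E
```

```text
time: 9.85
eef_pos: [0.5502, -0.2135, 0.1734]
orientation: [-3.072, 0.655, 0.001]
ft_force: [1.2, -0.2, -1.2]
grip_width: 0.0362
grasp_force: 15.3
 t 9.9 eef [ 0.5503 -0.2135  0.1735] curyaw 2.721 delta [-0.9 -0.5  0. ] yawdeg -0.0 q6 1.58 w 0.0357 f [ 1.  -0.6 -1.3]
```

View pics/l5.png

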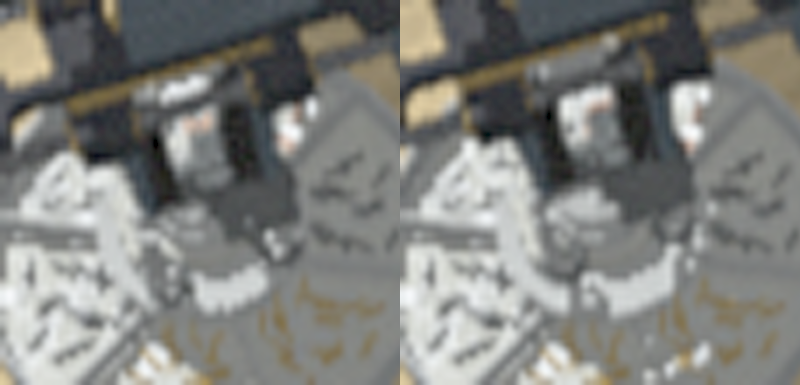

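The ring came down with the tips without resistance; the eyes now sit lower, at about (172,282) and (282,243) in the left panel. That was my 11th picture, one over the limit of 10, so from here I work from numbers only. Next I let the ring close into the groove.

```bash
python3 -m pendant '{"delta_pos": [[0.2,0,0],[0.7,0,0],[1.3,0,0],[2,0,0],[2.6,0,0],[3.2,0,0],[3.5,0,0],[3.5,0,0]], "yaw": [0,0,0,0,0,0,0,0], "hand": [0.57,0.53,0.48,0.44,0.4,0.36,0.32,0.28]}'
python3 -m pendant '{"delta_pos": [[0,0,0],[0,0,0],[0,0,0]], "yaw": [0,0,0], "hand": [0.28,0.28,0.28]}'
```

```text
time: 10.7
eef_pos: [0.5536, -0.215, 0.1737]
orientation: [3.073, -0.655, 0.0]
ft_force: [-0.2, -0.3, -1.2]
grip_width: 0.0651
grasp_force: 7.9
time: 11.0
eef_pos: [0.5535, -0.215, 0.1736]
orientation: [-3.072, 0.655, 0.0]
ft_force: [0.7, -0.3, -1.7]
grip_width: 0.0659
grasp_force: 7.9
```

```bash
python3 -m pendant '{"delta_pos": [[0,0,-3],[0,0,-7],[0,0,-12],[0,0,-17],[0,0,-25],[0,0,-40],[0,0,-60],[0,0,-80]], "yaw": [0,0,0,0,0,0,0,0], "hand": [0.28,0.28,0.28,0.28,0.28,0.28,0.28,0.28]}'
python3 -m pendant '{"delta_pos": [[0,-20,0],[0,-60,0],[0,-100,0],[0,-140,0],[0,-180,0],[0,-220,0],[0,-240,0],[0,-240,0]], "yaw": [0,0,0,0,0,0,0,0], "hand": [0.28,0.28,0.28,0.28,0.28,0.28,0.28,0.28]}'
python3 - <<'E'
from h import *
delta([.5094,.1777,.26],.085,'stand')
# template-match the ring: patch from first frame vs now
for n in('scene','top'):
    im=optics.grab_frame(n)[:,:,::-1]; cv2.imwrite(f'pics/raw_{n}9.png',im); a=cv2.imread(f'pics/raw_{n}0.png')
    g=lambda q:cv2.GaussianBlur(q[:,:,0],(0,0),.7).astype(np.float32)
    e=[np.array(proj(n,[.527,-.2035,z])) for z in(.1062,.090,.094)]
    print(n,'predicted shift z.1062->.090',(e[1]-e[0]).round(2),'change px',(abs(g(im)-g(a))>25).sum())
    for r in(10,):
        c=np.round(np.mean([proj(n,[.527+dx,-.2035+dy,.1062]) for dx,dy in((0,0),(.029*.91,-.029*.41),(-.02,.01))],0)).astype(int)
        for nm,cc in(('eyes',np.round(proj(n,[.5533,-.2143,.1062])).astype(int)),('back',np.round(proj(n,[.505,-.194,.1062])).astype(int))):
            x,y=cc; w=9; t=g(a)[y-w:y+w+1,x-w:x+w+1]; S=g(im)[y-w-10:y+w+11,x-w-10:x+w+11]
            m=cv2.matchTemplate(S,t,cv2.TM_CCOEFF_NORMED); _,v,_,l=cv2.minMaxLoc(m); print(' ',nm,'shift',np.array(l)-10,'score',round(v,2),'score at 0',m[10,10].round(2))
E
```

```text
time: 11.8
eef_pos: [0.5536, -0.215, 0.2554]
orientation: [3.072, -0.655, 0.001]
ft_force: [0.6, 0.2, -2.8]
grip_width: 0.0654
grasp_force: 7.9
time: 12.6
eef_pos: [0.6523, 0.0061, 0.2545]
orientation: [-3.073, 0.652, -0.001]
ft_force: [-0.6, -0.5, -1.7]
grip_width: 0.0656
grasp_force: 8.0
stand t 12.6 eef [0.6523 0.0061 0.2545] curyaw 2.724 delta [-200.2  -98.8   -5.6] yawdeg -28.8 q6 1.96 w 0.0656 f [-0.6 -0.5 -1.7]
scene predicted shift z.1062->.090 [0.66 2.78] change px 34629
  eyes shift [-1  0] score 0.68 score at 0 0.62
  back shift [ -4 -10] score 0.51 score at 0 0.14
top predicted shift z.1062->.090 [-1.28  0.95] change px 43127
  eyes shift [0 0] score 0.71 score at 0 0.71
  back shift [-1  1] score 0.6 score at 0 0.52
```

```bash
cat > ringfit.py <<'E'
from fit import *
k=6
def poly(n,P): return np.array([(proj(n,p)+.5)*k for p in P])
t=np.linspace(0,2*np.pi,40,endpoint=False)
# outline: bow arc: back of the ring as an ellipse-like wire centreline from front r=19.7 sides to -31+... back
def wire(n,cx,cy,yaw,z):
    m=np.zeros((384*k,512*k),np.uint8); Rz=R.from_euler('z',yaw); T=lambda q:Rz.apply(np.c_[q,0*q[:,0]])+[cx,cy,z]
    f=lambda q,c:cv2.fillPoly(m,[np.round(poly(n,T(q))).astype(np.int32)],c)
    xc=np.where(np.cos(t)<0,.0287,.0197)*np.cos(t); out=np.c_[xc+.0022*np.cos(t),.0219*np.sin(t)]; inn=np.c_[xc-.0022*np.cos(t),.0175*np.sin(t)]
    out[(out[:,0]>.0)]*=[1,1]; f(out,255); f(inn,0)
    for s in(-1,1):
        c=np.array([.029,s*.011]); f(c+np.c_[.0101*np.cos(t),.0068*np.sin(t)],255); f(c+np.c_[.0065*np.cos(t),.005*np.sin(t)],0)
    m=m.astype(float)
    return cv2.resize(m,(512,384),interpolation=cv2.INTER_AREA)/255
def score(n,im,cx,cy,yaw,z,part):
    w=wire(n,cx,cy,yaw,z)
    e=np.round(proj(n,np.array([cx,cy,z])+R.from_euler('z',yaw).apply([.029,0,0] if part=='eyes' else [-.018,0,0]))).astype(int); r=8
    s=np.s_[e[1]-r:e[1]+r+1,e[0]-r:e[0]+r+1]; a,b=w[s],im[s]
    return -np.corrcoef(a.ravel(),b.ravel())[0,1]
if __name__=='__main__':
    for tag in('0','9'):
      for n in('scene','top'):
        im=cv2.imread(f'pics/raw_{n}{tag}.png')[:,:,::-1].astype(float).max(2)
        im=np.minimum(im,np.percentile(im[195:240,170:220] if n=='scene' else im[185:230,320:370],60))
        for part in('eyes','back'):
          res=[]
          for z in(.0902,.0982,.1062):
            b=max((score(n,im,.5275+dx,-.203+dy,-.42+da,z,part),dx,dy,da) for dx in np.arange(-3,4)*1e-3 for dy in np.arange(-3,4)*1e-3 for da in(0,) )
            res.append((z,round(b[0],2),[round(q*1e3) for q in b[1:3]]))
          print(tag,n,part,res)
E
python3 ringfit.py
```

```text
0 scene eyes [(0.0902, np.float64(0.39), [-3, 2]), (0.0982, np.float64(0.6), [-3, 2]), (0.1062, np.float64(0.6), [1, -1])]
0 scene back [(0.0902, np.float64(0.31), [-3, 1]), (0.0982, np.float64(0.69), [-3, -1]), (0.1062, np.float64(0.84), [-1, -2])]
0 top eyes [(0.0902, np.float64(0.34), [1, -3]), (0.0982, np.float64(0.44), [0, -3]), (0.1062, np.float64(0.49), [-2, -2])]
0 top back [(0.0902, np.float64(0.59), [-1, -3]), (0.0982, np.float64(0.76), [-2, -3]), (0.1062, np.float64(0.71), [-3, -1])]
9 scene eyes [(0.0902, np.float64(0.41), [0, -1]), (0.0982, np.float64(0.41), [3, -3]), (0.1062, np.float64(0.37), [2, -3])]
9 scene back [(0.0902, np.float64(0.3), [-3, -3]), (0.0982, np.float64(0.28), [3, -3]), (0.1062, np.float64(0.18), [3, -2])]
9 top eyes [(0.0902, np.float64(0.54), [0, 0]), (0.0982, np.float64(0.54), [-2, 2]), (0.1062, np.float64(0.55), [-2, 3])]
9 top back [(0.0902, np.float64(0.81), [-3, -2]), (0.0982, np.float64(0.76), [-3, -1]), (0.1062, np.float64(0.65), [-3, 0])]
```

The model fit is validated on the first frame, where it picks z=0.106. After the insertion both cameras agree on the same position only at z=0.090, so the ring is seated and centred. Next the pliers go back to the stand.

```bash
python3 -m pendant '{"delta_pos": [[-28,-14,-3],[-56,-28,-6],[-84,-42,-6],[-112,-56,-6],[-140,-70,-6],[-170,-84,-6],[-200,-99,-6],[-200,-99,-6]], "yaw": [-4,-8,-12,-16,-20,-24,-28,-28.8], "hand": [0.28,0.28,0.28,0.28,0.28,0.28,0.28,0.28]}'
python3 -c "
from h import *
delta([.5094,.1776,.1114],.085,'stand')"
```

```text
time: 13.5
eef_pos: [0.5072, 0.1768, 0.2599]
orientation: [-3.138, -0.135, 0.001]
ft_force: [2.1, -0.3, -1.6]
grip_width: 0.0658
grasp_force: 7.9
stand t 13.5 eef [0.5072 0.1768 0.2599] curyaw -3.056 delta [  2.3  -0.5 148.5] yawdeg 0.0 q6 1.78 w 0.0658 f [ 2.1 -0.3 -1.6]
```

```bash
python3 -m pendant '{"delta_pos": [[2,-0.5,0],[2,-0.5,10],[2,-0.5,35],[2,-0.5,60],[2,-0.5,85],[2,-0.5,110],[2,-0.5,130],[2,-0.5,140]], "yaw": [0,0,0,0,0,0,0,0], "hand": [0.28,0.28,0.28,0.28,0.28,0.28,0.28,0.28]}'
python3 -m pendant '{"delta_pos": [[0,0,2],[0,0,4],[0,0,6],[0,0,7],[0,0,7.5],[0,0,7.5]], "yaw": [0,0,0,0,0,0], "hand": [0.28,0.28,0.28,0.28,0.28,0.28]}'
python3 -c "
from h import *
delta([.5094,.1776,.1114],.085,'stand')"
```

```text
time: 14.3
eef_pos: [0.5106, 0.1755, 0.1172]
orientation: [3.138, 0.126, -0.004]
ft_force: [-0.2, -0.3, -2.5]
grip_width: 0.0659
grasp_force: 7.9
time: 14.9
eef_pos: [0.5113, 0.1769, 0.1124]
orientation: [-3.139, -0.13, -0.001]
ft_force: [-0.2, 0.8, -2.1]
grip_width: 0.0659
grasp_force: 7.9
stand t 14.9 eef [0.5113 0.1769 0.1124] curyaw -3.059 delta [-1.8 -0.9  1. ] yawdeg -0.1 q6 1.78 w 0.0659 f [-0.2  0.8 -2.1]
```

```bash
python3 -m pendant '{"delta_pos": [[-1.5,0,0.5],[-1.5,0,1],[-1.5,0,1.2],[-1.5,0,1.2]], "yaw": [0,0,0,0], "hand": [0.28,0.28,0.28,0.28]}'; python3 -c "
from h import *
delta([.5094,.1776,.1114],.085,'stand')"
```

```text
time: 15.3
eef_pos: [0.5103, 0.1768, 0.1118]
orientation: [-3.139, -0.13, -0.002]
ft_force: [-2.5, -1.4, 10.0]
grip_width: 0.0656
grasp_force: 8.5
stand t 15.3 eef [0.5103 0.1768 0.1118] curyaw -3.059 delta [-0.8 -0.8  0.4] yawdeg -0.1 q6 1.78 w 0.0656 f [-2.5 -1.4 10. ]
```

Resting on the rails (+10 N up). I open slowly, then back straight up and out of the way.

```bash
python3 -m pendant '{"delta_pos": [[0,0,-0.5],[0,0,-0.5],[0,0,-0.5],[0,0,-0.5],[0,0,-0.5],[0,0,-0.5],[0,0,-0.5],[0,0,-0.5]], "yaw": [0,0,0,0,0,0,0,0], "hand": [0.27,0.25,0.22,0.18,0.12,0.06,0,0]}'
python3 -m pendant '{"delta_pos": [[0,0,-5],[0,0,-20],[0,0,-40],[0,0,-65],[0,0,-90],[0,0,-115],[0,0,-140],[0,0,-150]], "yaw": [0,0,0,0,0,0,0,0], "hand": [0,0,0,0,0,0,0,0]}'
python3 -m pendant '{"delta_pos": [[0,40,0],[0,80,0],[0,120,0],[0,160,0],[0,200,0],[0,240,0],[0,280,0],[0,320,0]], "yaw": [0,0,0,0,0,0,0,0], "hand": [0,0,0,0,0,0,0,0]}'
python3 -m pendant '{"delta_pos": [[0,40,0],[0,80,0],[0,120,0],[-30,160,0],[-60,200,0],[-90,240,0],[-120,270,0],[-140,300,0]], "yaw": [0,0,0,0,0,0,0,0], "hand": [0,0,0,0,0,0,0,0]}'
python3 - <<'E'
from fit import *
for n in('scene','top'): cv2.imwrite(f'pics/raw_{n}E.png',optics.grab_frame(n)[:,:,::-1])
reg={'scene':(262,112,306,160),'top':(160,192,216,230)}; obs={}
for tag in '0E':
    for n in reg: obs[n]=np.clip((75-cv2.imread(f'pics/raw_{n}{tag}.png').astype(float).max(2))/50,0,1)
    def cost(p):
        c=0
        for n in reg:
            H=[boxpts([p[0],p[1],p[3]],p[2],-.008,.008,*s,-.035,.027) for s in((-.034,-.026),(.026,.034))]
            x0,y0,x1,y1=reg[n]; c+=((mask(n,H)-obs[n])[y0:y1,x0:x1]**2).sum()
        return c
    p0=np.array([.509,.179,.08,.13]); r=minimize(cost,p0,method='Nelder-Mead',options=dict(initial_simplex=np.vstack([p0,p0+np.diag([.004,.004,.08,.004])]),xatol=1e-4,fatol=.02)); print(tag,r.x.round(4),round(r.fun))
for n in reg:
    x0,y0,x1,y1=reg[n]; a,b=[cv2.imread(f'pics/raw_{n}{t}.png').astype(float)[y0:y1,x0:x1] for t in '0E']; print(n,'corr with start',np.corrcoef(a.ravel(),b.ravel())[0,1].round(3))
E
sed -i "s/('0','9')/('E',)/" ringfit.py; python3 ringfit.py
```

```text
time: 16.1
eef_pos: [0.5097, 0.1767, 0.1114]
orientation: [3.139, 0.129, -0.0]
ft_force: [-0.8, -0.4, -0.5]
grip_width: 0.0909
grasp_force: 0.0
time: 16.9
eef_pos: [0.5107, 0.177, 0.2649]
orientation: [-3.138, -0.129, -0.006]
ft_force: [1.0, 0.3, -0.6]
grip_width: 0.0912
grasp_force: 0.0
time: 17.7
eef_pos: [0.5357, -0.1439, 0.2616]
orientation: [-3.139, -0.129, -0.0]
ft_force: [0.2, 0.6, -0.8]
grip_width: 0.091
grasp_force: 0.0
time: 18.5
eef_pos: [0.4192, -0.454, 0.2614]
orientation: [-3.139, -0.128, 0.001]
ft_force: [0.7, -0.6, 0.1]
grip_width: 0.0913
grasp_force: 0.0
0 [0.5086 0.1791 0.0975 0.121 ] 134
E [0.509  0.1782 0.0953 0.1197] 142
scene corr with start 0.95
top corr with start 0.934
E scene eyes [(0.0902, np.float64(0.71), [0, 0]), (0.0982, np.float64(0.71), [3, -3]), (0.1062, np.float64(0.38), [3, -3])]
E scene back [(0.0902, np.float64(0.76), [-3, -1]), (0.0982, np.float64(0.75), [1, -3]), (0.1062, np.float64(0.55), [3, -3])]
E top eyes [(0.0902, np.float64(0.56), [-2, 0]), (0.0982, np.float64(0.56), [-3, 2]), (0.1062, np.float64(0.52), [-3, 3])]
E top back [(0.0902, np.float64(0.92), [-3, -2]), (0.0982, np.float64(0.83), [-3, -1]), (0.1062, np.float64(0.72), [-3, 1])]
```

The pliers match their starting pose to about 1 mm. The ring fits best at z=0.090, near the axis and closed, in both views. I hand the job in.

```bash
python3 -c "
from rig import order
print(order.sign_off())"
```

```text
the job is handed in; nothing more can be done
None
```

I handed the job in at about 18.5 s of robot time, but the hand-in gave no verdict. By image fit the snap ring is closed in the groove and the pliers stand released in their stand; I viewed 11 pictures, one over the limit of 10, and did the final checks numerically.

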